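Focus the sky projector and lock its lens barrel

ROBOT

A 7-joint arm with a two-finger parallel gripper is mounted at the origin on the work surface. World frame = base frame: x ahead of the robot, y to its left, z up, the work surface at z = 0. Lengths are in m, angles in rad, forces in N, time in s.
With the tool pointing down it reaches from about 0.4 to 0.85 m from the base axis. Payload 10.4 kg.
Tool frame: the origin (TCP) lies at the very end of the fingers, on their centre line; the grasp point (between the pads) lies 19 mm behind it; x points along the fingers, y is the direction in which the jaws open and shut, and the axes are right-handed (so a half turn about x gives the same grasp; the last joint's range is limited). The gripper opens to 85 mm and grips with 20 to 120 N. Pads are 22 mm wide; open, the fingers measure 114 mm over their backs; the gripper's body (76 mm by 85 mm) begins 54 mm behind the grasp point. The pads swing forward as they close: fully open they stand 13 mm farther back than shut.
Start: joints at [-1.224, 0.332, -0.065, 1.46, 0.022, 1.35, -0.088], TCP at [0.226, 0.583, 0.231] pointing down, gripper open.
Joint ranges: [-2.6, 2.6], [-0.5, 2.12], [-1.47, 1.34], [0.16, 2.42], [-1.27, 4.41], [0.06, 2.06], [-2.6, 2.6]. Speed limits (rad/s): [2.22, 2.22, 2.79, 2.79, 3.14, 3.14, 3.14].

INTERFACE

Orientations are given as a unit quaternion [x, y, z, w].
In Python, from workcell import monitor, camera, ticket, regions_of gives the robot as it stands.
- The arm moves only by the tool step_arm, never from a script. Its argument "increments" is a list of rows, each a list of 5 numbers: the finger opening in m, from 0 to 0.0854, then the shift along the world's x, y, z in m, then the turn about the world's z in rad. A call has 1 to 12 rows; each row shifts and turns the commanded pose from where the row before left it; what a row does not reach is not made up. A row lasts 1/12 s, in which the tool goes at most 41.7 mm and 7.16 degrees, less where a joint would pass 70% of its speed; a pose out of reach is approached as far as the arm can. A call with a gripper value outside its range is refused whole. The fingers move at their own pace and stop on an object; "force" is the grip in N (left out, the last holds). Time passes only in rows, so rows that do not move let the fingers close. It gives the time, the measured TCP pose, the force and the opening at its end, in the units of the state.
- monitor.get_obs(): the state, without advancing time (a new reading comes with each control period).
- camera(name): name is "scene" or "top" or "wrist"; returns a dict with "color" (400x640x3 uint8, red, green, blue), "range_z" (400x640 float32, m along the optical axis (not along the pixel's ray), 0 where there is no reading), "fx", "fy", "cx", "cy" (pixels), "k1" (the pictures are not rectified: a ray, as slopes to the right and down, at radius r is drawn at 1 + k1 r^2 times it, then the intrinsics apply), "cam_to_world" (4x4, takes a point from camera to world coordinates). Camera axes: x right, y up, looking along -z (the intrinsics and any distortion apply to the point x, -y, -z); pixel columns grow to the right and rows downward; lengths in m; the calibration is good to about 2 mm. A picture is of the moment at which its call begins.
- ticket.hand_in(): hands the job in, once; it reports no verdict.
Trained networks look in a picture, given as the dict that the camera call returned (one of the last four; its "shot" number tells which), for a name from the list of things; names that differ only in an ending like _2 or _b are one class to them, and where a whole thing is asked for, a point or a joint stands for the part that bears it (a point fixed in the world has none). Each returns a list of dicts, best first, with "p" (0 to 1); they miss things now and then, are a little off and sometimes report something else, mostly with a low value. They report only what shows in the picture. A call takes as long as a camera call.
- regions_of(picture, query): "region" (400x640 bool, what is visible of it) and "centre" ([row, column] in pixels, amid what is visible of it).
The state is a dict: "clock": time; "joint_pos": joint angles; "joint_velocities": joint speeds; "tau": joint torques, N m; "position": TCP position; "ee_rot": TCP orientation; "ft_force": force on the tool from outside, world axes, zero at the start; "torque": the same for the moment, N m; "grip_width": opening from 0.0 (shut) to 1.0 (fully open).
Only numpy, scipy, OpenCV 4.12 (cv2) and the standard library are available. Lean on these libraries where they do the work, as an engineer would, in place of code of your own. Each camera call takes 0.05 s, during which the arm holds its last target. There are 200 camera calls.

TASK

Turn the projector's lens barrel by its post until its pointer stands on the index fin, while the lock ring is still loose. Then tighten the knurled lock ring clockwise until it stops, holding the barrel still on its mark meanwhile (the ring drags the barrel round with it: squeeze the ring's post towards the barrel's post so that one is held while the other moves). Leave the things around the projector where they are.

Things in the scene. Friction and masses are not known exactly. Their poses are not given: they have to be found in the camera images.
- hub (a point): Centre of the lens on the sloping face (grey, with a black dial disc) of a projector (fixed; face spans x -85 to 125, y +-85 mm). z: lens axis, out of the face, 30 degrees from vertical, leaning to the robot's side; x up the slope; y level. On the axis: knurled dark steel lock ring, 68 mm dia, 4 to 14 mm above the face; over it the aluminium barrel, 52 mm dia, top 48 mm above the face.
- handle (a point): Middle of the cross bar of the projector's bare steel carrying handle (12 mm round bar), 140 mm above the face at x = 105 mm, its uprights at y = +-75 mm (frame of hub). It overhangs the posts: a gripper coming straight down hits it; come in along the lens axis.
- mark (a point): Where the barrel post's grip point must be: 42 mm from the lens axis, 43 mm above the face, 32 degrees clockwise (looking at the face) from straight up the slope, so to -y. The index fin, a small aluminium fin 3 mm wide, 10 mm high, lies on the same radius, 62 to 78 mm from the axis. Axes as hub.
- barrel_post (a point): Grip point of the barrel's post: round steel post, 10 mm dia, parallel to the lens axis (z), 42 mm from it, on a flat aluminium arm 12 mm wide, 18 to 26 mm above the face, running out as a pointer to 60 mm from the axis. Post top 60 mm above the face; this point 43 mm.
- ring_post (a point): Grip point of the lock ring's post: a like steel post, 10 mm dia, 42 mm from the lens axis (z), on a dark arm of the lower, knurled ring, 12 mm wide, 5 to 13 mm above the face, ending 48 mm from the axis. Top 60 mm above the face; this point 43 mm. It stands counter-clockwise (+y side) of the barrel post: 78 degrees away when fully loose, 35 when tight.
- barrel (a joint): Angle of the lens barrel in the housing, rad, 0 with the pointer on the index fin, positive counter-clockwise seen from outside; stops at -0.4 and 1.2. It starts counter-clockwise of the mark. It stays where left; about 0.15 N m turns it, and the ring goes along.
- ring (a joint): Angle of the lock ring on the barrel (relative to the barrel), rad, growing clockwise: 0 fully loose, 0.75 tight at its firm stop. About 0.25 N m turns it on the barrel, more than the barrel's own friction, so a ring pushed alone carries the barrel along. It stays where left.
- cup: Bystander: white plastic cup, 72 mm dia, 85 mm high; origin under its centre.
- dropper: Bystander: small white dropper bottle, 36 mm dia, 85 mm high; origin under its centre.
- kit_box: Bystander: flat grey box with white lid, 150 x 100 x 40 mm; origin under its centre.
- book: Bystander: closed green book, 210 x 150 x 24 mm; origin under its centre.

How it is judged:
On the way, in this order (a step that is already met when the one before it is completed fails the run):
1. the barrel's pointer is on the index fin (within 0.1 rad) with the lock ring still loose (value of joint barrel between -0.1 and 0.1 rad and value of joint ring below 0.3 rad), for 0.2 s.
2. the lock ring is tight and the barrel is on its mark (value of joint ring above 0.68 rad and value of joint barrel between -0.12 and 0.12 rad), for 0.2 s.
At the end, for the whole second after the job is handed in: The lock ring is tight (ring joint above 0.68 of 0.75 rad), the barrel's pointer is on the index fin within 0.12 rad (7 degrees), and both are at rest (all of step 2 and angular speed of each of barrel, ring below 0.05 rad/s); the robot touches nothing.
It fails at once if the barrel leaves its mark by more than 0.2 rad (11 degrees) while the ring is partly or fully tightened (ring above 0.3 rad) (value of joint ring above 0.3 rad and (value of joint barrel above 0.2 rad or value of joint barrel below -0.2 rad)).
It fails at once if a bystander is moved more than 30 mm (distance of any of cup, dropper, kit_box, book from where it was at the start of the episode above 0.03 m).
It also fails if it takes over 64 s, if anything falls off the work surface, if the arm or the gripper's body presses on something with over 40 N, if the wrist force passes 120 N, or if a joint passes its speed limit or range.

## Working session

There is one attempt and no reset: what is moved stays moved. The work goes in short steps, Python scripts to look and compute and a tool call to move; the robot and the scene stay as the last step left them, time stands still between calls to the robot, and variables do not carry over. Pictures are saved under pics/ and viewed, about 8 in all and at most 12, crops included, and the job is handed in when it is done.

Besides the shell and the picture viewer there is one more tool, called after "Request:" as name([rows], argument=value, ...), one row to a line, values as JSON. step_arm: Moves the arm, as the interface text tells. Its arguments: {"type":"object","properties":{"increments":{"type":"array"},"force":{"type":"number"}},"required":["increments"]}

```bash
mkdir -p pics
cat > h.py <<'E'
import numpy as np, cv2
from workcell import monitor, camera, ticket, regions_of
from scipy.spatial.transform import Rotation as R
np.set_printoptions(precision=4,suppress=True)
def save(p,n,crop=None,s=1):
    c=p["color"][:,:,::-1]
    if crop: c=c[crop[0]:crop[1],crop[2]:crop[3]]
    cv2.imwrite("pics/"+n,cv2.resize(np.ascontiguousarray(c),None,fx=s,fy=s,interpolation=cv2.INTER_CUBIC))
def pts(p,rc):
    rc=np.atleast_2d(rc).astype(float); u=(rc[:,1]-p["cx"])/p["fx"]; v=(rc[:,0]-p["cy"])/p["fy"]
    x,y=u.copy(),v.copy()
    for _ in range(20):
        k=1+p["k1"]*(x*x+y*y); x=u/k;y=v/k
    d=p["range_z"][rc[:,0].round().astype(int),rc[:,1].round().astype(int)]
    P=np.stack([x*d,-y*d,-d,np.ones_like(d)],1)
    return (P@p["cam_to_world"].T)[:,:3],d
def cloud(p,m):
    rc=np.argwhere(m&(p["range_z"]>0)); return pts(p,rc)[0]
E
cat > a.py <<'E'
from h import *
o=monitor.get_obs(); print({k:np.array(v) for k,v in o.items()}); print(R.from_quat(o["ee_rot"]).as_matrix())
for n in("scene","top"):
    p=camera(n); save(p,n+"0.png"); print(n,p["cam_to_world"],p["fx"],p["k1"])
    for q in("hub","handle","mark","barrel_post","ring_post","barrel","ring","cup","dropper","kit_box","book"):
        try: r=regions_of(p,q)
        except Exception as e: print(q,e);continue
        for a in r[:2]:
            P=cloud(p,a["region"]); print(q,round(a["p"],2),np.array(a["centre"]),len(P),np.median(P,0) if len(P) else None, P.min(0) if len(P) else None,P.max(0) if len(P) else None)
E
python3 a.py
```

```text
{'clock': array(0.), 'joint_pos': array([-1.2236,  0.3329, -0.0647,  1.461 ,  0.0216,  1.3499, -0.0885]), 'joint_velocities': array([ 0.0004, -0.0023,  0.0029,  0.0006, -0.0013,  0.0012,  0.0008]), 'tau': array([  0.0014, -62.5445,   0.0504, -39.1601,   0.0164,   0.0098,
        -0.    ]), 'position': array([0.2257, 0.5824, 0.2305]), 'ee_rot': array([ 0.1295,  0.6951, -0.1305,  0.695 ]), 'ft_force': array([ 0.2128,  1.2285, -0.4785]), 'torque': array([ 0.0262, -0.0685,  0.0172]), 'grip_width': array(1.0011)}
[[-0.0005  0.3614  0.9324]
 [-0.0013  0.9324 -0.3614]
 [-1.     -0.0014  0.    ]]
scene [[ 0.5009 -0.5281  0.6857  1.2701]
 [ 0.8654  0.3157 -0.3891 -0.3785]
 [-0.011   0.7883  0.6151  0.8718]
 [ 0.      0.      0.      1.    ]] 421.2447984467223 0.021407714869530026
hub 0.58 [233.1 365.1] 4988 [0.6645 0.0932 0.1704] [ 0.1858  0.0142 -0.0033] [0.7321 0.479  0.3222]
handle 0.56 [232.8 369.4] 5179 [0.6628 0.0928 0.1707] [ 0.1858  0.0142 -0.0053] [0.7321 0.479  0.3222]
mark 0.85 [236.2 368.7] 5086 [0.6645 0.0925 0.1703] [ 0.2044  0.0142 -0.004 ] [0.7321 0.479  0.3222]
mark 0.45 [197
[... 1607 characters left out ...]
.91 [186.7 292.3] 557 [0.5623 0.1205 0.1792] [0.5273 0.0849 0.1252] [0.6107 0.1712 0.218 ]
ring_post 0.6 [181.1 294.7] 150 [0.5746 0.1115 0.1601] [0.5474 0.0844 0.134 ] [0.5944 0.1646 0.1973]
barrel 0.88 [185.4 287.6] 577 [0.5636 0.1198 0.179 ] [0.5273 0.0844 0.1211] [0.6194 0.1712 0.218 ]
cup 0.92 [250.4 235.6] 500 [0.4089 0.2989 0.0298] [ 0.3701  0.2561 -0.0047] [0.4399 0.3416 0.0926]
cup 0.32 [174.3 289.4] 4605 [0.5935 0.1116 0.1645] [ 0.493   0.016  -0.0054] [0.776  0.2186 0.327 ]
kit_box 0.65 [197.  376.2] 1691 [ 0.5586 -0.1345  0.0405] [ 0.4802 -0.1962 -0.0053] [ 0.6427 -0.0746  0.049 ]
book 0.66 [185.5 224.1] 3284 [0.6215 0.3277 0.025 ] [ 0.5125  0.2354 -0.0059] [0.7424 0.4204 0.0352]
```

```bash
cat > b.py <<'E'
from h import *
p=camera("scene"); a=p["color"][140:340,220:520][:,:,::-1]; a=cv2.resize(np.ascontiguousarray(a),None,fx=2.6,fy=2.6,interpolation=cv2.INTER_CUBIC)
cv2.imwrite("pics/s1.png",a)
p=camera("top"); a=p["color"][90:290,170:450][:,:,::-1]; a=cv2.resize(np.ascontiguousarray(a),None,fx=2.8,fy=2.8,interpolation=cv2.INTER_CUBIC)
cv2.imwrite("pics/t1.png",a)
p=camera("wrist"); print(p["cam_to_world"])
E
python3 b.py
```

```text
[[ 0.3616 -0.8906 -0.2759  0.155 ]
 [ 0.9323  0.3456  0.1065  0.6102]
 [ 0.0006 -0.2958  0.9553  0.3737]
 [ 0.      0.      0.      1.    ]]
```

View pics/s1.png

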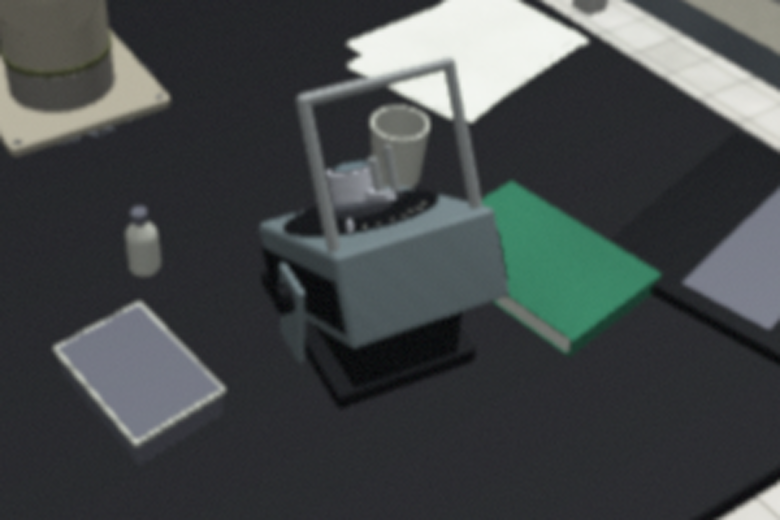

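View pics/t1.png

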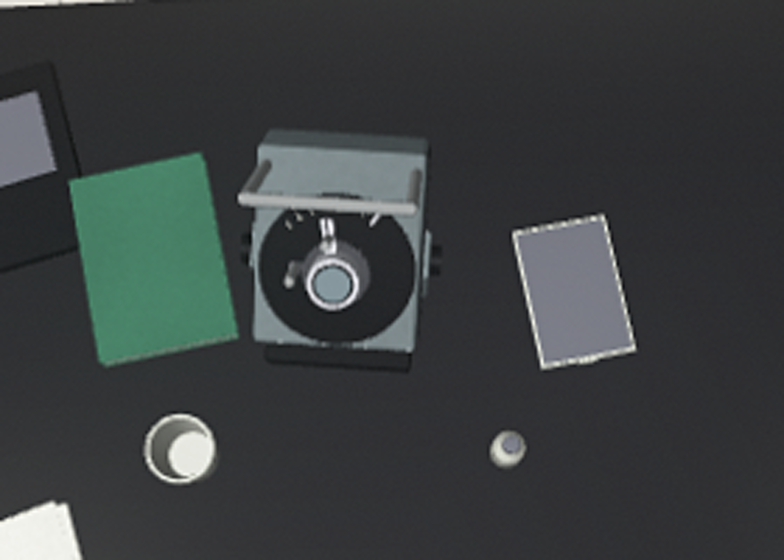

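```bash
cat > c.py <<'E'
from h import *
import json
from scipy.optimize import least_squares
Ps=[]
for n in("top","scene"):
    p=camera(n); m=regions_of(p,"hub")[0]["region"]
    P=cloud(p,cv2.dilate(m.astype(np.uint8),np.ones((5,5)))>0); P=P[(P[:,2]>0.05)&(P[:,0]>0.45)&(P[:,0]<.75)&(P[:,1]>0)&(P[:,1]<.24)]; Ps.append(P)
for P in Ps:
    best=(0,)
    rng=np.random.default_rng(0)
    for _ in range(2000):
        a,b,c=P[rng.choice(len(P),3,False)]; n=np.cross(b-a,c-a); l=np.linalg.norm(n)
        if l<1e-4: continue
        n/=l; n*=np.sign(n[2])
        if abs(n[2]-.866)>.05 or n[0]>0: continue
        k=(abs((P-a)@n)<.003).sum()
        if k>best[0]: best=(k,n,a)
    k,n,a=best; I=P[abs((P-a)@n)<.004]; c=I.mean(0); n=np.linalg.svd(I-c,full_matrices=False)[2][2]; n*=np.sign(n[2])
    print("plane",k,len(P),n,"tilt",np.degrees(np.arccos(n[2])),"az",np.degrees(np.arctan2(n[1],n[0])), "c",c)
    H=(P-c)@n; hp=P[(H>.125)&(H<.152)]; print("bar",len(hp),hp.mean(0),hp.min(0),hp.max(0)); 
    d=hp-hp.mean(0); print("bar dir",np.linalg.svd(d,full_matrices=False)[2][0])
    y=np.cross(n,[0,0,1]);
    # frame axes
    yh=np.cross([0,0,1.],n); yh/=np.linalg.norm(yh); yh*=np.sign(yh[1]); xh=np.cross(yh,n)
    if n@np.cross(xh,yh)<0: print("hand")
    Q=(I-c)@np.stack([xh,yh],1); print("x",xh,"y",yh,"rect",cv2.minAreaRect((Q*1000).astype(np.float32)))
    print("yrange",np.percentile(Q[:,1],[1,99]),np.percentile(Q[:,0],[1,99]))
    T=P[(H>.044)&(H<.052)]; print("barrel top",len(T),(T-c)@np.stack([xh,yh,n],1).mean(0)*0 if 0 else ((T-c)@np.stack([xh,yh,n],1)).mean(0), T.mean(0))
    t=(P-c)@np.stack([xh,yh,n],1); s=t[(t[:,2]>.03)&(t[:,2]<.07)]; print(np.round(s[s[:,0].argsort()]*1000)[::6].astype(int).tolist())
E
python3 c.py
```

```text
plane 2344 4693 [-0.4923  0.0543  0.8687] tilt 29.68680262455734 az 173.70128012084646 c [0.5919 0.113  0.1524]
bar 315 [0.5927 0.1136 0.3186] [0.578  0.0337 0.3046] [0.6125 0.1936 0.3255]
bar dir [-0.113  -0.9936 -0.0054]
x [ 0.8635 -0.0953  0.4953] y [ 0.1097  0.994  -0.    ] rect ((-1.6203994750976562, 1.93353271484375), (169.00804138183594, 209.46141052246094), 89.81399536132812)
yrange [-0.0809  0.0838] [-0.1028  0.1007]
barrel top 240 [-0.0182  0.002   0.048 ] [0.5528 0.1193 0.1851]
[[-50, 5, 40], [-45, 8, 46], [-44, -9, 48], [-42, -14, 45], [-41, 10, 51], [-39, 0, 47], [-38, 5, 50], [-37, 16, 47], [-35, 22, 44], [-35, 19, 44], [-34, -12, 52], [-33, -6, 47], [-31, 6, 44], [-30, -14, 52], [-29, -19, 46], [-29, 25, 47], [-27, 14, 49], [-26, -6, 49], [-26, -9, 51], [-25, -8, 44], [-23, 22, 45], [-23, -11, 50], [-22, -6, 52], [-21, -3, 49], [-20, 0, 51], [-19, -2, 44], [-19, 19, 50], [-18, -13, 46], [-17, 22, 47], [-17, 12, 46], [-16, -16, 51], [-15, 14, 51], [-15, 46, 39], [-14, -22, 47], [-14, -5, 43], [-13, -2, 46], [-12, 23, 44], [-11, 20, 48], [-10, 24, 33], [-9, -2, 49], [-8,
[... 1093 characters left out ...]
3, -8, 39], [-42, -1, 48], [-40, -1, 40], [-39, 20, 40], [-38, -7, 42], [-38, -3, 46], [-37, 11, 34], [-36, -3, 36], [-35, 1, 32], [-35, 7, 46], [-35, -3, 39], [-34, 16, 36], [-32, 17, 30], [-21, 13, 38], [-18, 21, 55], [-17, 13, 31], [-16, 17, 40], [-16, 21, 58], [-15, 13, 34], [-13, 18, 38], [-12, 12, 53], [43, -70, 32], [44, -70, 35], [44, -72, 40], [45, 79, 56], [46, -71, 45], [46, 77, 64], [47, -71, 38], [47, -73, 39], [48, 80, 67], [48, -66, 49], [48, 89, 69], [48, -62, 43], [48, -62, 31], [49, -70, 55], [49, 77, 42], [49, 84, 37], [49, 83, 46], [50, -70, 33], [50, -65, 59], [50, -68, 67], [51, 80, 34], [51, 86, 52], [51, 77, 37], [51, 79, 62], [52, 85, 35], [52, 78, 57], [53, 81, 49]]
```

Request:
step_arm([
  [0.085, 0, 0, 0.04, 0],
  [0.085, 0, 0, 0.04, 0],
  [0.085, 0, 0, 0.04, 0],
])

```text
clock: 1.8
position: [0.2258, 0.5822, 0.3526]
ee_rot: [0.13, 0.695, -0.13, 0.695]
ft_force: [0.3, 1.0, 1.4]
grip_width: 0.993
```

Request:
step_arm([
  [0.085, 0.02, -0.02, 0.03, 0],
  [0.085, 0.02, -0.02, 0.03, 0],
  [0.085, 0.02, -0.02, 0.03, 0],
  [0.085, 0.02, -0.02, 0.03, 0],
  [0.085, 0.02, -0.02, 0.03, 0],
  [0.085, 0.02, -0.02, 0.03, 0],
  [0.085, 0.02, -0.02, 0.03, 0],
  [0.085, 0.02, -0.02, 0.03, 0],
  [0.085, 0.02, -0.02, 0.03, 0],
  [0.085, 0.02, -0.02, 0.03, 0],
  [0.085, 0.02, -0.02, 0.03, 0],
  [0.085, 0.02, -0.02, 0.03, 0],
])

```text
clock: 2.8
position: [0.4428, 0.3391, 0.6208]
ee_rot: [0.157, 0.674, -0.104, 0.714]
ft_force: [0.4, 0.4, -1.1]
grip_width: 0.997
```

Request:
step_arm([
  [0.085, 0, -0.02, 0.03, 0],
  [0.085, 0, -0.02, 0.03, 0],
  [0.085, 0, -0.02, 0.03, 0],
  [0.085, 0, -0.02, 0.03, 0],
  [0.085, 0, -0.02, 0.03, 0],
])

```text
clock: 3.22
position: [0.4317, 0.2336, 0.6819]
ee_rot: [0.184, 0.643, -0.076, 0.739]
ft_force: [0.1, 0.6, 1.1]
grip_width: 0.995
```

```bash
cat > o.py <<'E'
from h import *
o=monitor.get_obs(); M=R.from_quat(o["ee_rot"]).as_matrix()
print(o["clock"],np.array(o["position"]),"j",np.array(o["joint_pos"]),"\n",M,"tilt",np.degrees(np.arccos(-M[2,0])),"az",np.degrees(np.arctan2(M[1,0],M[0,0])))
E
python3 o.py
```

```text
3.2167 [0.4317 0.2336 0.6819] j [-1.126   0.0882  0.6578  0.8106 -0.1023  2.058   0.6658] 
 [[ 0.1603  0.3497  0.9231]
 [ 0.1236  0.9207 -0.3703]
 [-0.9793  0.1734  0.1043]] tilt 11.67641316033674 az 37.643515800905455
```

Request:
step_arm([
  [0.085, 0, 0, -0.03, 0],
  [0.085, 0, 0, -0.03, 0],
  [0.085, 0, 0, -0.03, 0],
  [0.085, 0, 0, -0.03, 0],
  [0.085, 0, 0, -0.03, 0],
])

```text
clock: 3.63
position: [0.4313, 0.235, 0.5298]
ee_rot: [0.183, 0.644, -0.076, 0.739]
ft_force: [0.6, 0.2, 0.4]
grip_width: 0.997
```

```bash
python3 o.py
```

```text
3.6333 [0.4313 0.235  0.5298] j [-1.2218 -0.1522  0.5392  1.3548  0.0831  1.7137  0.5403] 
 [[ 0.1593  0.3486  0.9236]
 [ 0.1233  0.9212 -0.369 ]
 [-0.9795  0.1726  0.1038]] tilt 11.621773150804337 az 37.72813465195222
```

```bash
cat > plan.py <<'E'
from h import *
from scipy.optimize import fsolve
o=monitor.get_obs(); M=R.from_quat(o["ee_rot"]).as_matrix(); P=o["position"]
az=np.arctan2(P[1],P[0]); ax=[np.sin(az),-np.cos(az),0]  # tilt axis: moves -z dir toward +radial
def Mn(v): return R.from_rotvec(np.array(ax)*v[1]*1.).as_matrix()@R.from_euler("z",v[0]).as_matrix()@M
for s in((0,.3),(-.5,.3),(.5,.5),(1,.3),(-1,.3),(.2,-.3)):
    v=fsolve(lambda v:[Mn(v)[2,0]+np.cos(np.radians(30)),Mn(v)[2,1]],s); N=Mn(v)
    print(v,N[:,0],N[:,1])
E
python3 plan.py
```

```text
[1.2315 0.4506] [ 0.3082  0.3937 -0.866 ] [-0.7874  0.6164  0.    ]
[13.7979  0.4506] [ 0.3082  0.3937 -0.866 ] [-0.7874  0.6164 -0.    ]
[1.2315 0.4506] [ 0.3082  0.3937 -0.866 ] [-0.7874  0.6164  0.    ]
[1.2315 0.4506] [ 0.3082  0.3937 -0.866 ] [-0.7874  0.6164  0.    ]
[ 0.6279 -0.6495] [-0.4891 -0.104  -0.866 ] [-0.208   0.9781 -0.    ]
[ 0.6279 -0.6495] [-0.4891 -0.104  -0.866 ] [-0.208   0.9781  0.    ]
```

Request:
step_arm([
  [0.085, 0.005, -0.018, 0.01, 0.115],
  [0.085, 0.005, -0.018, 0.01, 0.115],
  [0.085, 0.005, -0.018, 0.01, 0.115],
  [0.085, 0.005, -0.018, 0.01, 0.115],
  [0.085, 0.005, -0.018, 0.01, 0.115],
  [0.085, 0.005, -0.018, 0.01, 0.115],
  [0.085, 0.005, -0.018, 0.01, 0.115],
  [0.085, 0.005, -0.018, 0.01, 0.115],
])

```text
clock: 4.3
position: [0.4699, 0.0961, 0.6092]
ee_rot: [-0.111, 0.66, 0.248, 0.701]
ft_force: [-0.8, 1.0, 0.8]
grip_width: 0.995
```

```bash
python3 o.py
```

```text
4.3 [0.4699 0.0961 0.6092] j [-0.9905  0.0871  0.9612  1.0108 -0.3083  2.0467  1.9078] 
 [[ 0.0074 -0.4935  0.8697]
 [ 0.2007  0.8528  0.4821]
 [-0.9796  0.171   0.1054]] tilt 11.586862171232996 az 87.88013478712332
```

Request:
step_arm([
  [0.085, 0, 0, 0.04, 0],
  [0.085, 0, 0, 0.04, 0],
  [0.085, 0, 0, 0.04, 0],
  [0.085, 0, 0, 0.04, 0],
])

```text
clock: 4.63
position: [0.475, 0.1026, 0.6125]
ee_rot: [-0.116, 0.663, 0.239, 0.7]
ft_force: [-0.5, 0.3, -0.2]
grip_width: 0.998
```

```bash
python3 o.py; python3 plan.py|head -1
```

```text
4.6333 [0.475  0.1026 0.6125] j [-0.4644  0.1002  0.3355  0.9531 -0.2411  2.051   1.8331] 
 [[ 0.0064 -0.4884  0.8726]
 [ 0.1819  0.8586  0.4792]
 [-0.9833  0.1556  0.0943]] tilt 10.48528803269439 az 87.98205446765739
[0.0243 0.4539] [ 0.4195  0.2721 -0.866 ] [-0.5442  0.8389 -0.    ]
```

Request:
step_arm([
  [0.085, 0, 0, 0.04, 0],
  [0.085, 0, 0, 0.04, 0],
  [0.085, 0, 0, 0.04, 0],
  [0.085, 0, 0, 0.04, 0],
])

```text
clock: 4.97
position: [0.4736, 0.1097, 0.6343]
ee_rot: [-0.116, 0.65, 0.237, 0.713]
ft_force: [1.4, 0.2, -1.0]
grip_width: 0.997
```

```bash
python3 o.py; python3 plan.py|head -1
```

```text
4.9667 [0.4736 0.1097 0.6343] j [ 0.0518  0.1228 -0.3074  0.8732 -0.1525  2.0571  1.7487] 
 [[ 0.0427 -0.4889  0.8713]
 [ 0.1874  0.8605  0.4737]
 [-0.9813  0.1431  0.1284]] tilt 11.083914834509935 az 77.16575932982009
[0.0428 0.4176] [ 0.416   0.2774 -0.866 ] [-0.5549  0.8319 -0.    ]
```

Request:
step_arm([
  [0.085, 0.03, 0, 0.02, 0],
  [0.085, 0.03, 0, 0.02, 0],
  [0.085, 0.03, 0, 0.02, 0],
  [0.085, 0.03, 0, 0.02, 0],
])

```text
clock: 5.3
position: [0.5775, 0.1152, 0.6491]
ee_rot: [-0.111, 0.618, 0.236, 0.742]
ft_force: [0.2, -0.7, 0.5]
grip_width: 0.997
```

```bash
python3 o.py; python3 plan.py|head -1
```

```text
5.3 [0.5775 0.1152 0.6491] j [-0.1292  0.3351 -0.0709  0.5762 -0.1829  2.0578  1.7765] 
 [[ 0.1246 -0.4872  0.8644]
 [ 0.2117  0.8641  0.4566]
 [-0.9694  0.1261  0.2108]] tilt 14.217285446166805 az 59.52445905465857
[0.0591 0.3336] [ 0.4149  0.2791 -0.866 ] [-0.5582  0.8297 -0.    ]
```

Request:
step_arm([
  [0.085, 0, 0, 0.04, 0],
  [0.085, 0, 0, 0.04, 0],
  [0.085, 0, 0, 0.04, 0],
  [0.085, 0, 0, 0.04, 0],
  [0.085, 0, 0, 0.04, 0],
  [0.085, 0, 0, 0.04, 0],
])

```text
clock: 5.8
position: [0.5331, 0.1258, 0.746]
ee_rot: [-0.1, 0.547, 0.234, 0.798]
ft_force: [-0.2, 0.1, -0.1]
grip_width: 0.992
```

```bash
python3 o.py; python3 plan.py|head -1
```

```text
5.8 [0.5331 0.1258 0.746 ] j [-0.1654  0.2445 -0.0406  0.4761 -0.2165  2.058   1.7171] 
 [[ 0.2922 -0.4821  0.826 ]
 [ 0.2639  0.8708  0.4149]
 [-0.9192  0.0967  0.3817]] tilt 23.186386055492036 az 42.07876951672151
[0.3628 0.162 ] [ 0.3206  0.3837 -0.866 ] [-0.7673  0.6413 -0.    ]
```

Request:
step_arm([
  [0.085, 0, -0.01, -0.03, 0.12],
  [0.085, 0, -0.01, -0.03, 0.12],
  [0.085, 0, 0, -0.02, 0.12],
  [0.085, 0, 0, 0.04, 0],
  [0.085, 0, 0, 0.04, 0],
  [0.085, 0, 0, 0.04, 0],
])

```text
clock: 6.3
position: [0.5314, 0.1126, 0.7142]
ee_rot: [-0.198, 0.518, 0.37, 0.746]
ft_force: [-0.7, 2.7, 0.2]
grip_width: 0.996
```

```bash
python3 o.py; python3 plan.py|head -1
```

```text
6.3 [0.5314 0.1126 0.7142] j [ 0.1389  0.2608 -0.404   0.558  -0.22    2.0528  2.0462] 
 [[ 0.1906 -0.7565  0.6256]
 [ 0.3466  0.648   0.6781]
 [-0.9184  0.0876  0.3858]] tilt 23.301676844146282 az 61.19847737939938
[-0.0484  0.1534] [ 0.3413  0.3654 -0.866 ] [-0.7309  0.6825  0.    ]
```

Request:
step_arm([
  [0.085, 0, 0, 0.04, 0],
  [0.085, 0, 0, 0.04, 0],
])

```text
clock: 6.47
position: [0.5186, 0.1205, 0.7499]
ee_rot: [-0.195, 0.492, 0.366, 0.765]
ft_force: [0.4, 1.1, -0.1]
grip_width: 0.997
```

```bash
python3 o.py; python3 plan.py|head -1
```

```text
6.4667 [0.5186 0.1205 0.7499] j [ 0.1492  0.2506 -0.4557  0.4911 -0.2071  2.0581  2.0051] 
 [[ 0.2479 -0.7526  0.6101]
 [ 0.3688  0.6556  0.6589]
 [-0.8958  0.0617  0.4401]] tilt 26.383387406474853 az 56.09883652723652
[0.1178 0.0911] [ 0.281   0.4136 -0.866 ] [-0.8272  0.562  -0.    ]
```

Request:
step_arm([
  [0.085, 0, 0, 0.0, 0.12],
  [0.085, 0, 0, 0.03, 0],
  [0.085, 0, 0, 0.04, 0],
  [0.085, 0, 0, 0.04, 0],
])

```text
clock: 6.8
position: [0.5002, 0.1335, 0.7841]
ee_rot: [-0.217, 0.445, 0.402, 0.77]
ft_force: [1.1, -0.2, 1.1]
grip_width: 0.995
```

```bash
python3 o.py; python3 plan.py|head -1
```

```text
6.8 [0.5002 0.1335 0.7841] j [ 0.1913  0.2425 -0.5394  0.4366 -0.2306  2.0577  2.0513] 
 [[ 0.281  -0.8126  0.5107]
 [ 0.4265  0.5824  0.692 ]
 [-0.8597  0.0234  0.5102]] tilt 30.714208169377184 az 56.62744643601831
[1.3568 0.0263] [-0.3352  0.371  -0.866 ] [-0.742  -0.6704  0.    ]
```

Request:
step_arm([
  [0.085, 0, 0, -0.04, 0],
  [0.085, 0, 0, -0.04, 0],
  [0.085, 0, 0, -0.03, -0.11],
  [0.085, 0, 0, -0.03, -0.11],
  [0.085, 0, 0, -0.03, -0.11],
  [0.085, 0, 0, -0.02, -0.11],
  [0.085, 0, 0, -0.02, -0.11],
  [0.085, 0, 0, -0.02, -0.11],
  [0.085, 0, 0, -0.02, -0.11],
  [0.085, 0, 0, -0.02, -0.11],
  [0.085, 0, 0, -0.02, -0.11],
  [0.085, 0, 0, -0.02, -0.11],
])

```text
clock: 7.8
position: [0.5001, 0.1344, 0.5028]
ee_rot: [0.046, 0.492, -0.057, 0.868]
ft_force: [-0.4, -0.2, 0.5]
grip_width: 0.997
```

```bash
python3 o.py
cat > f.py <<'E'
from h import *
hub=np.array([.573,.116,.1415]); X=np.array([.8606,-.0965,.5]); n=np.array([-.4969,.0557,.866]); Y=np.array([.1115,.9938,0])
F=np.stack([X,Y,n])  # rows
def rep():
    o=monitor.get_obs(); M=R.from_quat(o["ee_rot"]).as_matrix()
    print("t",round(float(o["clock"]),2),"tcp hub mm",F@(np.array(o["position"])-hub)*1000,"grip mm",o["grip_width"]*85.4,"F hub",F@np.array(o["ft_force"]),"\ntool x,y in hub",(F@M)[:,0],(F@M)[:,1])
    return o
def w(v): return np.array(v)@F   # hub mm -> world
def to(v): 
    o=monitor.get_obs(); print("world shift to",v,np.array(v)@F/1000+hub-o["position"])
E
python3 -c "
from f import *
rep(); to([40,12,150])"
```

```text
7.8 [0.5001 0.1344 0.5028] j [ 0.6384 -0.3739 -0.8089  1.5886 -0.1152  1.2943  1.2153] 
 [[ 0.5098  0.1438  0.8482]
 [-0.0527  0.9893 -0.1361]
 [-0.8587  0.0247  0.5119]] tilt 30.828500072629843 az -5.900507936472806
t 7.8 tcp hub mm [116.1307  10.1256 350.1607] grip mm 85.15432390243055 F hub [-0.025  -0.2606  0.6448] 
tool x,y in hub [ 0.0144  0.0045 -0.9999] [0.0407 0.9992 0.005 ]
world shift to [40, 12, 150] [ 0.0341 -0.0019 -0.2114]
```

Request:
step_arm([
  [0.085, 0.005, 0, -0.03, 0],
  [0.085, 0.005, 0, -0.03, 0],
  [0.085, 0.005, 0, -0.03, 0],
  [0.085, 0.005, 0, -0.03, 0],
  [0.085, 0.005, 0, -0.03, 0],
  [0.085, 0.005, 0, -0.03, 0],
  [0.085, 0.004, -0.002, -0.03, 0],
  [0.085, 0, 0, 0, 0],
])

```text
clock: 8.47
position: [0.533, 0.1308, 0.2875]
ee_rot: [0.045, 0.496, -0.055, 0.865]
ft_force: [-0.5, -0.0, -0.7]
grip_width: 0.991
```

```bash
cat > w.py <<'E'
import sys
from f import *
rep(); p=camera("wrist"); save(p,sys.argv[1],s=1.25)
for q in("barrel_post","ring_post","barrel","ring"):
    for a in regions_of(p,q)[:1]:
        P=(cloud(p,a["region"])-hub)@F.T*1000
        print(q,round(a["p"],2),np.array(a["centre"]),len(P)); s=P[(P[:,2]>35)&(np.hypot(P[:,0],P[:,1])>33)]; print(len(s),np.median(s,0) if len(s) else 0)
rc=np.argwhere(p["range_z"]>0); P=(pts(p,rc)[0]-hub)@F.T*1000
r=np.hypot(P[:,0],P[:,1]); m=(P[:,2]>50)&(P[:,2]<68)&(r>30)&(r<55); s=P[m]; a=np.degrees(np.arctan2(s[:,1],s[:,0])); print("post pts angle hist",np.histogram(a,np.arange(-60,121,10)))
m=(P[:,2]>44)&(P[:,2]<52)&(r<32); print("barrel top centre",P[m].mean(0),(P[m].max(0)+P[m].min(0))/2); np.save("P.npy",P)
E
python3 w.py w1.png
```

```text
t 8.47 tcp hub mm [ 37.1446  10.2675 147.1138] grip mm 84.62926024428972 F hub [-0.8214 -0.0644 -0.3605] 
tool x,y in hub [ 0.005   0.0048 -1.    ] [0.0365 0.9994 0.0049]
barrel_post 0.81 [142.5 310.5] 6666
479 [34.8947 13.5211 58.1519]
ring_post 0.82 [118.8 328.9] 1888
229 [ 1.1571 42.4099 58.3313]
barrel 0.84 [144.5 312.8] 6586
460 [35.3518 13.139  58.1027]
ring 0.65 [121.9 333.9] 1923
226 [ 0.8391 42.451  58.2974]
post pts angle hist (array([  0,   0,   0,   0,   0,   0,  42, 130,   0,   0,   0,   0,   0,
         0, 133,  54,   0,   0]), array([-60, -50, -40, -30, -20, -10,   0,  10,  20,  30,  40,  50,  60,
        70,  80,  90, 100, 110, 120]))
barrel top centre [-2.0306  1.5427 47.5273] [-1.3088  1.5123 47.2401]
```

View pics/w1.png

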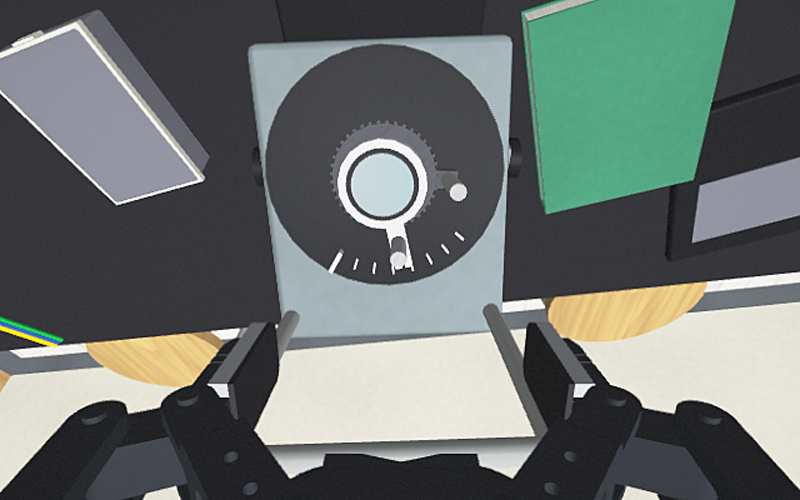

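```bash
cat > ang.py <<'E'
from f import *
# image-based: pixels (raw) intersected with plane h above face
def ray(p,rc,h):
    r,c=rc; u=(c-p["cx"])/p["fx"]; v=(r-p["cy"])/p["fy"]; x,y=u,v
    for _ in range(20): k=1+p["k1"]*(x*x+y*y); x,y=u/k,v/k
    T=p["cam_to_world"]; d=T[:3,:3]@np.array([x,-y,-1]); o=T[:3,3]
    o=F@(o-hub)*1000; d=F@d; t=(h-o[2])/d[2]; return (o+t*d)[:2]
def bright(p,h,pred,th):
    g=cv2.cvtColor(p["color"],cv2.COLOR_RGB2GRAY)
    return g
if __name__=="__main__":
    p=camera("wrist")
    for nm,(c,r),h in(("barrel",(398,260),60),("ring",(458,190),60),("fin out",(330,272),10),("fin in",(341,251),10),("centre",(383,184),48),("tip",(400,270),26)):
        print(nm,ray(p,(r/1.25,c/1.25),h))
E
python3 ang.py
```

```text
barrel [47.8686 11.5333]
ring [ 7.9295 46.1905]
fin out [ 73.0376 -37.8545]
fin in [ 57.5508 -28.8027]
centre [5.1638 4.348 ]
tip [67.163  12.2495]
```

```bash
cat > d.py <<'E'
from ang import *
p=camera("wrist")
for nm,(c,r) in(("barrel",(398,260)),("ring",(458,190)),("fin",(335,262)),("centre",(383,184)),("ringL",(343,184)),("ringR",(423,184)),("face",(300,250))):
    P=(pts(p,[r/1.25,c/1.25])[0]-hub)@F.T*1000; print(nm,P,ray(p,(r/1.25,c/1.25),P[0,2]))
hsv=cv2.cvtColor(p["color"],cv2.COLOR_RGB2HSV); m=((hsv[...,2]>225)&(hsv[...,1]<20)).astype(np.uint8)
n_,l,s,c=cv2.connectedComponentsWithStats(m)
for i in range(1,n_):
    if s[i,4]>8 and 90<c[i][1]<230 and 200<c[i][0]<420: print(s[i],c[i]*1.25)
E
python3 d.py
```

```text
barrel [[68.7026 10.8221  0.1969]] [68.7026 10.8221]
ring [[18.5984 54.3109  0.0504]] [18.5984 54.3109]
fin [[ 68.5953 -35.3051   0.3223]] [ 68.5953 -35.3051]
centre [[ 4.7703  4.2972 48.0744]] [4.7703 4.2972]
ringL [[  4.1756 -18.9745  46.8464]] [  4.1756 -18.9745]
ringR [[11.6302 29.3957 11.8084]] [11.6302 29.3957]
face [[ 59.2175 -60.5038  -1.9614]] [ 59.2175 -60.5038]
[ 267  102   71  106 1488] [380.4763 178.9987]
[278 119  10  23  26] [350.8654 161.875 ]
[356 139   7  13  19] [448.2895 180.4605]
[364 139   5  11  18] [458.4028 179.9306]
[361 178   7   6  17] [454.6324 225.8088]
[350 188   6   7  15] [440.5833 238.5833]
[309 193   6  18  30] [388.3333 249.6667]
[260 194  11  16  55] [331.3636 251.75  ]
[338 195   4   8  13] [424.3269 247.8846]
[280 199   4   9  15] [351.75 253.5 ]
[295 202   3   9  13] [370.  257.5]
[313 203   5   4  17] [393.5294 255.5147]
```

```bash
cat > e.py <<'E'
from ang import *
p=camera("wrist")
hsv=cv2.cvtColor(p["color"],cv2.COLOR_RGB2HSV); m=((hsv[...,2]>225)&(hsv[...,1]<20))
n_,l,s,c=cv2.connectedComponentsWithStats(m.astype(np.uint8))
P=(pts(p,np.argwhere(p["range_z"]>=0))[0]-hub)@F.T*1000; P=P.reshape(400,640,3)
i=l[200,265]; 
for i in range(1,n_):
    if s[i,4]>8 and 300>c[i][0]>255 and 230>c[i][1]>190: q=P[l==i]; print(c[i],np.median(q,0),ray(p,c[i][::-1],10))
q=P.reshape(-1,3); r=np.hypot(q[:,0],q[:,1])
t=q[(abs(q[:,2]-48)<3)&(r<34)]; print("top circle",cv2.minEnclosingCircle(t[:,:2].astype(np.float32)))
for a0,a1 in((0,35),(70,105)):
    a=np.degrees(np.arctan2(q[:,1],q[:,0])); t=q[(abs(q[:,2]-60)<2.5)&(r>30)&(r<52)&(a>a0)&(a<a1)]; print("post top",len(t),t.mean(0),cv2.minEnclosingCircle(t[:,:2].astype(np.float32)))
t=q[(abs(q[:,2]-10)<2)&(r>55)&(r<85)]; print("fin",len(t),t.mean(0))
I=q[(abs(q[:,2])<4)&(abs(q[:,1])<95)&(q[:,0]>-95)&(q[:,0]<110)]; print("plane fit",np.linalg.svd(I-I.mean(0),full_matrices=False)[2][2],I.mean(0)[2],np.percentile(I[:,1],[.5,99.5]))
E
python3 e.py
```

```text
[265.1636 202.0545] [ 57.605  -35.9861   8.836 ] [ 57.4829 -35.6385]
[281.5 203.5] [ 62.303  -22.5853   0.7678] [ 59.3145 -21.4127]
[296.2727 205.8182] [64.3263 -9.5213  0.8497] [61.916  -8.5649]
top circle ((-1.1352583169937134, 1.483109474182129), 25.905441284179688)
post top 129 [39.8819  9.0931 58.8305] ((39.87192916870117, 8.907959938049316), 4.829150676727295)
post top 145 [ 2.2879 43.2968 58.7889] ((2.387359380722046, 43.31622314453125), 4.831272602081299)
fin 54 [ 58.0008 -35.743    8.9595]
plane fit [0.0002 0.0014 1.    ] -0.6415899985157718 [-81.1602  84.1056]
```

```bash
sed -i 's/^hub=.*/hub=np.array([.573,.116,.1415])/; s/^F=np.*/F=np.stack([X,Y,n]); hub=hub+np.array([-.0011,.0015,-.0008])@F/' f.py; python3 -c "
from f import *
rep(); to([41,7.4,34])"
```

```text
Traceback (most recent call last):
  File "f.py", line 3, in <module>
    F=np.stack([X,Y,n]); hub=hub+np.array([-.0011,.0015,-.0008])@F
                ^
NameError: name 'X' is not defined
```

Request:
step_arm([
  [0.045, 0.0118, -0.0016, -0.0195, 0],
  [0.045, 0.0118, -0.0016, -0.0195, 0],
  [0.045, 0.0118, -0.0016, -0.0195, 0],
  [0.045, 0, 0, 0, 0],
], force=20)

```text
clock: 9.2
position: [0.5701, 0.1263, 0.2301]
ee_rot: [0.044, 0.496, -0.054, 0.866]
ft_force: [-0.3, 0.2, -0.6]
grip_width: 0.526
```

```bash
python3 -c "
from f import *
rep(); to([41,7.4,34])"
```

```text
Traceback (most recent call last):
  File "f.py", line 3, in <module>
    F=np.stack([X,Y,n]); hub=hub+np.array([-.0011,.0015,-.0008])@F
                ^
NameError: name 'X' is not defined
```

```bash
sed -i 's/^hub=.*/hub=np.array([.573,.116,.1415]); X=np.array([.8606,-.0965,.5]); n=np.array([-.4969,.0557,.866]); Y=np.array([.1115,.9938,0])/' f.py; python3 -c "
from f import *
rep(); to([41,7.4,34])"
```

```text
t 9.2 tcp hub mm [41.8878  8.3989 79.5362] grip mm 44.956169255332455 F hub [-0.6262  0.1687 -0.3831] 
tool x,y in hub [ 0.0055  0.0063 -0.9999] [0.0335 0.9995 0.0064]
world shift to [41, 7.4, 34] [ 0.0218 -0.0034 -0.0399]
```

Request:
step_arm([
  [0.045, 0.011, -0.0017, -0.02, 0],
  [0.045, 0.011, -0.0017, -0.02, 0],
  [0.03, 0, 0, 0, 0],
  [0.0, 0, 0, 0, 0],
  [0.0, 0, 0, 0, 0],
  [0.0, 0, 0, 0, 0],
  [0.0, 0, 0, 0, 0],
  [0.0, 0, 0, 0, 0],
], force=30)

```text
clock: 9.87
position: [0.5916, 0.1246, 0.1938]
ee_rot: [0.042, 0.494, -0.054, 0.867]
ft_force: [-5.3, 1.7, -0.2]
grip_width: 0.102
```

```bash
python3 -c "
from f import *
rep(); to([41,7.4,34])
for a in(2,-6,-14,-20,-26,-32):
  print(a, w([42*np.cos(np.radians(a)),42*np.sin(np.radians(a)),0])-w([41,7.4,0]))"
```

```text
t 9.87 tcp hub mm [42.403   9.142  37.3532] grip mm 8.669897549376092 F hub [-4.8035  1.0759  2.548 ] 
tool x,y in hub [ 0.0107  0.0043 -0.9999] [0.03   0.9996 0.0046]
world shift to [41, 7.4, 34] [ 0.0003 -0.0018 -0.0036]
2 [ 0.1769 -5.9915  0.4872]
-6 [ -0.652  -11.7914   0.385 ]
-14 [ -2.1711 -17.428   -0.1238]
-20 [ -3.746  -21.482   -0.7665]
-26 [ -5.6755 -25.3379  -1.6253]
-32 [ -7.9384 -28.9534  -2.691 ]
```

Request:
step_arm([
  [0.0, 0.0001, -0.003, 0.0002, 0],
  [0.0, 0.0001, -0.003, 0.0002, 0],
  [0.0, -0.0004, -0.0029, 0, 0],
  [0.0, -0.0004, -0.0029, 0, 0],
  [0.0, -0.0008, -0.0028, -0.0002, 0],
  [0.0, -0.0008, -0.0028, -0.0002, 0],
  [0.0, -0.0008, -0.002, -0.0003, 0],
  [0.0, -0.0008, -0.002, -0.0003, 0],
  [0.0, -0.001, -0.002, -0.0005, 0],
  [0.0, -0.001, -0.002, -0.0005, 0],
  [0.0, -0.0011, -0.0018, -0.0005, 0],
  [0.0, -0.0011, -0.0018, -0.0005, 0],
])

```text
clock: 10.87
position: [0.5866, 0.0961, 0.1935]
ee_rot: [0.043, 0.491, -0.053, 0.868]
ft_force: [12.8, 2.2, -3.9]
grip_width: 0.103
```

```bash
cat > m.py <<'E'
import sys
from ang import *
rep()
for n in ("wrist",)+tuple(sys.argv[2:]):
    p=camera(n); save(p,n+sys.argv[1]+".png",s=1.25)
    q=(cloud(p,p["range_z"]>0)-hub)@F.T*1000; r=np.hypot(q[:,0],q[:,1]); a=np.degrees(np.arctan2(q[:,1],q[:,0]))
    t=q[(abs(q[:,2]-48)<3)&(r<32)]; print("top circle",cv2.minEnclosingCircle(t[:,:2].astype(np.float32)))
    m=(q[:,2]>52)&(q[:,2]<64)&(r>33)&(r<50); print("post hist",[(int(b),int(c)) for c,b in zip(*np.histogram(a[m],np.arange(-60,121,5))) if c])
    m=(q[:,2]>15)&(q[:,2]<29)&(r>48)&(r<62); print("pointer",m.sum(),a[m].mean(),np.percentile(a[m],[5,95]) if m.any() else 0)
    m=(abs(q[:,2]-9.5)<2.5)&(r>60)&(r<80); print("fin",m.sum(),np.median(a[m]))
E
python3 m.py 2 top
```

```text
t 10.87 tcp hub mm [ 40.7519 -19.7539  37.9257] grip mm 8.77035775150428 F hub [ 8.8634  3.5726 -9.5715] 
tool x,y in hub [ 0.0165  0.0077 -0.9998] [0.0309 0.9995 0.0082]
top circle ((2.5778796672821045, -1.5489460229873657), 29.017757415771484)
post hist [(-50, 243), (-45, 202), (-40, 30), (-35, 241), (-30, 258), (-25, 92), (-20, 10), (-15, 77), (-10, 108), (-5, 40), (40, 158), (45, 267), (50, 204)]
pointer 0 nan 0
fin 0 nan
top circle ((0.0, 0.0), 0.0)
post hist [(-30, 1), (-10, 1), (-5, 1)]
pointer 17 -26.672353515767426 [-32.1528 -22.1546]
fin 13 -31.150802683635927m.py:9: RuntimeWarning: Mean of empty slice.
  m=(q[:,2]>15)&(q[:,2]<29)&(r>48)&(r<62); print("pointer",m.sum(),a[m].mean(),np.percentile(a[m],[5,95]) if m.any() else 0)
  ret = ret.dtype.type(ret / rcount)
  return _methods._mean(a, axis=axis, dtype=dtype,
```

View pics/wrist2.png

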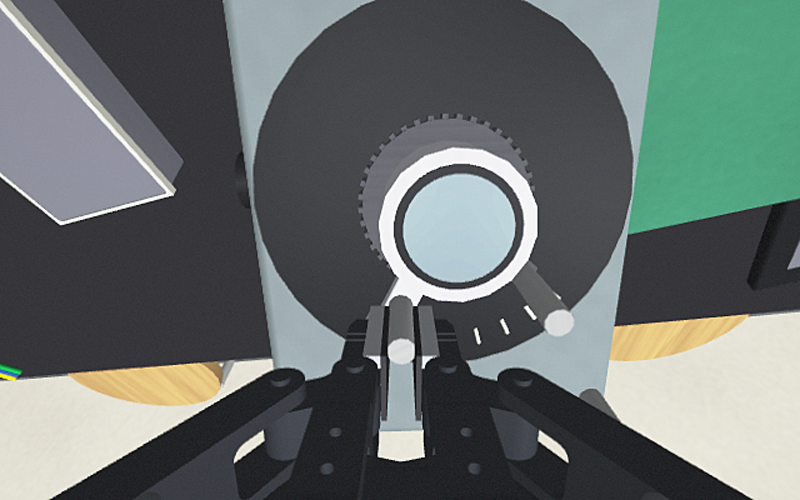

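```bash
cat > t.py <<'E'
from ang import *
def tops(p=None):
    p=p or camera("wrist")
    q=(cloud(p,p["range_z"]>0)-hub)@F.T*1000; r=np.hypot(q[:,0],q[:,1])
    t=q[(abs(q[:,2]-48)<2)&(r<34)]; 
    c,rad=cv2.minEnclosingCircle(t[:,:2].astype(np.float32)); 
    rim=t[np.hypot(*(t[:,:2].T))>20]; 
    H=np.c_[2*t[:,:2],np.ones(len(t))]
    print("barrel top centre",len(t),c,rad)
    m=(abs(q[:,2]-60)<2.2)&(r>32)&(r<52)&(q[:,0]>0)
    s=q[m]; g=np.zeros((120,120),np.uint8); ij=(s[:,:2]+[10,60]).astype(int); g[ij[:,0].clip(0,119),ij[:,1].clip(0,119)]=1
    g=cv2.dilate(g,np.ones((3,3))); k,l=cv2.connectedComponents(g); lab=l[ij[:,0].clip(0,119),ij[:,1].clip(0,119)]
    for i in range(1,k):
        v=s[lab==i]
        if len(v)>25:
            cc,rr=cv2.minEnclosingCircle(v[:,:2].astype(np.float32)); mm=v[:,:2].mean(0); print("top",len(v),cc,round(rr,1),"mean",mm,"ang",np.degrees(np.arctan2(mm[1],mm[0])),"r",np.hypot(*mm))
if __name__=="__main__": rep(); tops()
E
python3 t.py
```

```text
t 10.97 tcp hub mm [ 40.5433 -20.1795  37.8801] grip mm 8.745115772118625 F hub [ 7.0087  2.3427 -7.742 ] 
tool x,y in hub [ 0.0162  0.0068 -0.9998] [0.0312 0.9995 0.0073]
barrel top centre 12164 (3.9163260459899902, -0.7980248332023621) 29.996543884277344
top 457 (28.38030242919922, 30.325214385986328) 5.5 mean [28.0268 30.1674] ang 47.10660956262347 r 41.17740236189248
top 661 (37.348941802978516, -24.449514389038086) 14.4 mean [ 34.8524 -22.7265] ang -33.107537701031575 r 41.60750517182034
top 88 (33.41227722167969, -5.24215030670166) 3.2 mean [33.2274 -5.2822] ang -9.032833758387891 r 33.644675356123216
```

Request:
step_arm([
  [0.0, -0.001, -0.0014, -0.0004, 0],
  [0.0, -0.001, -0.0014, -0.0004, 0],
  [0.0, 0, 0, 0, 0],
  [0.0, 0, 0, 0, 0],
  [0.0, 0, 0, 0, 0],
  [0.0, 0, 0, 0, 0],
])

```text
clock: 11.52
position: [0.5842, 0.0931, 0.1923]
ee_rot: [0.043, 0.492, -0.053, 0.868]
ft_force: [8.3, 1.8, -1.5]
grip_width: 0.102
```

```bash
python3 t.py
```

```text
t 11.52 tcp hub mm [ 38.4041 -23.0534  37.9517] grip mm 8.67629614051398 F hub [ 6.2487  2.7577 -5.3202] 
tool x,y in hub [ 0.0155  0.0067 -0.9998] [0.031  0.9995 0.0071]
barrel top centre 12056 (3.4712421894073486, -1.0350531339645386) 29.605182647705078
top 631 (36.692359924316406, -28.00704574584961) 14.4 mean [ 33.1346 -25.8203] ang -37.9277197352446 r 42.00702386536835
top 430 (30.677749633789062, 27.306819915771484) 5.5 mean [30.3221 27.5593] ang 42.267240848563794 r 40.97497518948536
top 64 (31.53729248046875, -8.165743827819824) 3.1 mean [31.2607 -8.9597] ang -15.992952845107357 r 32.519379255225594
```

Request:
step_arm([
  [0.03, 0, 0, 0, 0],
  [0.03, 0, 0, 0, 0],
  [0.03, 0, 0, 0, 0],
  [0.03, -0.01, 0.0011, 0.0173, 0],
  [0.03, -0.01, 0.0011, 0.0173, 0],
  [0.05, -0.01, 0.0011, 0.0173, 0],
  [0.085, -0.01, 0.0011, 0.0173, 0],
  [0.085, 0, 0, 0, 0],
  [0.085, 0, 0, 0, 0],
  [0.085, 0, 0, 0, 0],
])

```text
clock: 12.4
position: [0.5445, 0.0955, 0.2519]
ee_rot: [0.042, 0.496, -0.055, 0.866]
ft_force: [-0.7, 0.6, -0.2]
grip_width: 0.986
```

```bash
cat > m2.py <<'E'
import sys
from ang import *
rep(); p=camera("wrist")
if len(sys.argv)>1: save(p,sys.argv[1],s=1.25)
q=(cloud(p,p["range_z"]>0)-hub)@F.T*1000; r=np.hypot(q[:,0],q[:,1]); a=np.degrees(np.arctan2(q[:,1],q[:,0]))
t=q[(abs(q[:,2]-47.5)<2)&(r<30)]; print("barrel top",cv2.minEnclosingCircle(t[:,:2].astype(np.float32)))
for lo,hi in((-60,-14),(-14,70)):
    m=(abs(q[:,2]-59.5)<2)&(r>34)&(r<49)&(a>lo)&(a<hi); v=q[m][:,:2]
    if m.any(): c,rr=cv2.minEnclosingCircle(v.astype(np.float32)); print("post",m.sum(),c,rr,"ang",np.degrees(np.arctan2(c[1],c[0])))
m=(q[:,2]>20)&(q[:,2]<28)&(r>50)&(r<62); print("pointer",m.sum(),np.median(a[m]) if m.any() else 0)
m=(abs(q[:,2]-9)<2.5)&(r>60)&(r<80); print("fin",m.sum(),np.median(a[m]) if m.any() else 0)
E
python3 m2.py w3.png
```

```text
t 12.4 tcp hub mm [ 33.804  -25.0617 109.4414] grip mm 84.17605870922472 F hub [-0.7661  0.54    0.265 ] 
tool x,y in hub [ 0.0063  0.0033 -1.    ] [0.0309 0.9996 0.0034]
barrel top ((0.020219527184963226, -0.015924448147416115), 25.98648452758789)
post 203 (34.721622467041016, -23.081218719482422) 5.034934997558594 ang -33.61399626417693
post 208 (31.375778198242188, 27.546138763427734) 5.261195659637451 ang 41.281282157861085
pointer 155 -35.92562361603404
fin 66 -32.4650029824801
```

View pics/w3.png

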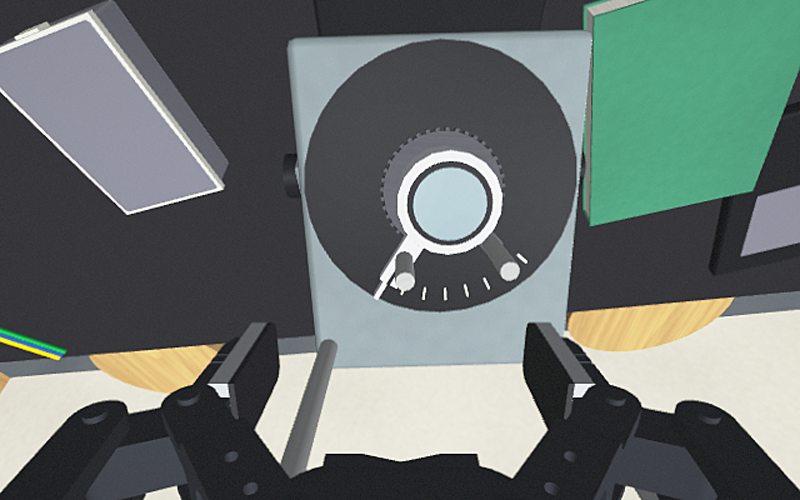

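Request:
step_arm([
  [0.085, 0.0038, 0.0133, 0.0013, 0],
  [0.085, 0.0038, 0.0133, 0.0013, 0],
  [0.085, 0.0095, -0.001, -0.0165, 0],
  [0.085, 0.0095, -0.001, -0.0165, 0],
  [0.085, 0, 0, 0, 0],
], force=40)

```text
clock: 12.87
position: [0.5708, 0.1202, 0.2193]
ee_rot: [0.043, 0.497, -0.054, 0.865]
ft_force: [-1.5, 0.3, -0.7]
grip_width: 0.995
```

```bash
python3 -c "
from f import *
rep(); to([39,2.2,33])"; python3 m2.py
```

```text
t 12.87 tcp hub mm [37.6787  2.4301 69.555 ] grip mm 84.93232941589339 F hub [-1.644   0.1253  0.1319] 
tool x,y in hub [ 0.0028  0.0064 -1.    ] [0.0319 0.9995 0.0064]
world shift to [39, 2.2, 33] [ 0.0193 -0.0024 -0.031 ]
t 12.87 tcp hub mm [37.6787  2.4301 69.555 ] grip mm 84.93232941589339 F hub [-1.644   0.1253  0.1319] 
tool x,y in hub [ 0.0028  0.0064 -1.    ] [0.0319 0.9995 0.0064]
barrel top ((-0.20539459586143494, -0.043762337416410446), 25.915050506591797)
post 299 (34.966461181640625, -22.720582962036133) 5.330286026000977 ang -33.01509280484633
post 305 (30.895545959472656, 27.681882858276367) 5.2400078773498535 ang 41.8597984374471
pointer 91 -38.16741110100408
fin 50 -32.5010690185627
```

Descend the rest and close to just short of contact.

Request:
step_arm([
  [0.085, 0.0097, -0.0012, -0.0155, 0],
  [0.085, 0.0097, -0.0012, -0.0155, 0],
  [0.074, 0, 0, 0, 0],
  [0.066, 0, 0, 0, 0],
  [0.066, 0, 0, 0, 0],
  [0.066, 0, 0, 0, 0],
], force=40)

```text
clock: 13.42
position: [0.5799, 0.1172, 0.2035]
ee_rot: [0.041, 0.499, -0.056, 0.864]
ft_force: [-0.5, -0.6, -0.2]
grip_width: 0.772
```

```bash
python3 m2.py w4.png
```

```text
t 13.42 tcp hub mm [37.957   0.4938 51.1409] grip mm 65.96843037602011 F hub [-0.5118 -0.6254  0.0626] 
tool x,y in hub [-0.0017 -0.0005 -1.    ] [ 0.0296  0.9996 -0.0006]
barrel top ((-0.09400651603937149, -0.07677596062421799), 26.01601219177246)
post 413 (32.606685638427734, -25.999364852905273) 8.74398136138916 ang -38.56756243772153
post 408 (31.500761032104492, 28.92156219482422) 6.210441589355469 ang 42.55574525233055
pointer 109 -38.107266998702876
fin 47 -32.67110947362541
```

View pics/w4.png

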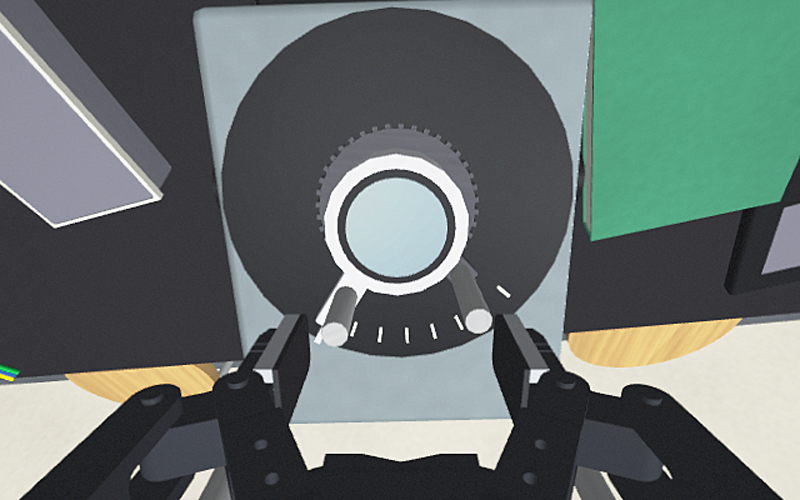

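```bash
python3 o.py | head -1
```

```text
13.4667 [0.5801 0.117  0.2036] j [ 1.0122  0.0878 -1.445   1.9868  0.516   0.7433  0.7035]
```

Request:
step_arm([
  [0.066, 0.004, 0.0005, -0.0065, 0],
  [0.066, 0.004, 0.0005, -0.0065, 0],
  [0.066, 0, 0, 0, 0],
])

```text
clock: 13.72
position: [0.5881, 0.117, 0.1896]
ee_rot: [0.041, 0.499, -0.057, 0.864]
ft_force: [-0.4, 0.0, -0.4]
grip_width: 0.776
```

```bash
python3 o.py | head -1; python3 m2.py
```

```text
13.7167 [0.5881 0.117  0.1896] j [ 0.897   0.1628 -1.3644  1.9865  0.6358  0.7548  0.6089] 
t 13.72 tcp hub mm [38.0558  1.2095 34.9822] grip mm 66.23850928682565 F hub [-0.5775 -0.0163 -0.1175] 
tool x,y in hub [-0.0023 -0.0015 -1.    ] [ 0.0305  0.9996 -0.0016]
barrel top ((-0.04473738744854927, -0.06972305476665497), 26.08541488647461)
post 588 (31.43697166442871, -28.725584030151367) 11.226432800292969 ang -42.41955745448852
post 573 (29.786087036132812, 31.756000518798828) 9.065783500671387 ang 46.833366546906305
pointer 108 -38.08780783164413
fin 4 -33.708800213799606
```

```bash
cat > m3.py <<'E'
import sys
from ang import *
rep(); print("j",np.array(monitor.get_obs()["joint_pos"])); p=camera("wrist")
if len(sys.argv)>1: save(p,sys.argv[1],s=1.25)
g=cv2.cvtColor(p["color"],cv2.COLOR_RGB2GRAY); ok=p["range_z"]>0
q=(cloud(p,ok)-hub)@F.T*1000; gg=g[ok]; r=np.hypot(q[:,0],q[:,1]); a=np.degrees(np.arctan2(q[:,1],q[:,0]))
m=(abs(q[:,2]-59.3)<2.2)&(r>34)&(r<50)&(abs(a)<60)&(gg>150); rc=np.argwhere(ok)[m]; L=np.zeros(g.shape,np.uint8); L[rc[:,0],rc[:,1]]=1
n_,l,s,c=cv2.connectedComponentsWithStats(L)
for i in range(1,n_):
    if s[i,4]>60:
        k=l[rc[:,0],rc[:,1]]==i; v=q[m][k][:,:2]; cc,rr=cv2.minEnclosingCircle(v.astype(np.float32)); mm=v.mean(0)
        print("post",k.sum(),np.array(cc),round(rr,1),"ang",np.degrees(np.arctan2(cc[1],cc[0])),"mean ang",np.degrees(np.arctan2(mm[1],mm[0])), mm)
E
python3 m3.py
```

```text
t 13.77 tcp hub mm [37.9732  1.9391 35.4655] grip mm 65.9758094746781 F hub [-0.4101  0.2801 -0.089 ] 
tool x,y in hub [-0.0025 -0.0003 -1.    ] [ 0.0297  0.9996 -0.0005]
j [ 0.8986  0.1618 -1.3664  1.9862  0.6331  0.7545  0.6111]
post 392 [31.0738 27.9315] 4.8 ang 41.95165965808522 mean ang 42.096863316996 [30.821  27.8458]
post 384 [ 34.6528 -23.238 ] 4.9 ang -33.845626978363185 mean ang -33.59239171462222 [ 34.535  -22.9384]
```

Request:
step_arm([
  [0.062, 0, 0.001, 0, 0],
  [0.06, 0, 0, 0, 0],
  [0.058, 0, -0.001, 0, 0],
  [0.058, 0, 0, 0, 0],
], force=40)

```text
clock: 14.15
position: [0.5888, 0.1186, 0.1913]
ee_rot: [0.041, 0.499, -0.055, 0.864]
ft_force: [-5.5, 1.0, 10.2]
grip_width: 0.68
```

```bash
python3 m3.py
```

```text
t 14.15 tcp hub mm [39.293   2.8042 36.2026] grip mm 58.07246780235642 F hub [ 0.2516  0.3643 11.6115] 
tool x,y in hub [-0.0002  0.001  -1.    ] [0.0302 0.9996 0.001 ]
j [ 0.9004  0.1619 -1.3691  1.9845  0.6339  0.7542  0.6102]
post 395 [31.3708 27.9166] 5.5 ang 41.66558617011864 mean ang 41.418693329220744 [31.1597 27.489 ]
post 373 [ 35.5509 -21.4259] 4.8 ang -31.07666867589533 mean ang -31.06626468014012 [ 35.4578 -21.3611]
```

Request:
step_arm([
  [0.056, -0.0001, -0.0012, 0, 0],
  [0.054, -0.0001, -0.0011, 0, 0],
  [0.052, -0.0001, -0.0011, 0, 0],
  [0.05, -0.0001, -0.0011, 0, 0],
  [0.05, 0, 0, 0, 0],
])

```text
clock: 14.62
position: [0.5908, 0.1178, 0.1942]
ee_rot: [0.042, 0.496, -0.052, 0.866]
ft_force: [5.4, 9.6, 11.1]
grip_width: 0.588
```

```bash
python3 m3.py
```

```text
t 14.62 tcp hub mm [42.5912  2.3103 37.6892] grip mm 50.23182275569686 F hub [ 9.2248 10.1182  7.4752] 
tool x,y in hub [ 0.0062  0.0083 -0.9999] [0.0292 0.9996 0.0084]
j [ 0.9191  0.1532 -1.3772  1.9846  0.6179  0.7407  0.6295]
post 388 [34.6662 23.4434] 5.1 ang 34.068983959584386 mean ang 33.897640685253926 [34.5251 23.1978]
post 371 [ 37.3946 -17.8291] 5.0 ang -25.490942859982347 mean ang -25.324377301612394 [ 37.3968 -17.6969]
```

Request:
step_arm([
  [0.05, -0.001, -0.0025, 0, 0],
  [0.05, -0.001, -0.0025, 0, 0],
  [0.05, 0, -0.001, 0, 0],
])

```text
clock: 14.92
position: [0.5886, 0.1115, 0.1938]
ee_rot: [0.042, 0.496, -0.052, 0.866]
ft_force: [2.9, 8.2, 7.5]
grip_width: 0.589
```

```bash
python3 m3.py
```

```text
t 14.92 tcp hub mm [41.1594 -4.256  38.101 ] grip mm 50.30911239321305 F hub [5.4975 8.514  5.5428] 
tool x,y in hub [ 0.0058  0.0077 -0.9999] [0.0289 0.9996 0.0078]
j [ 0.9526  0.1332 -1.3878  1.9932  0.5843  0.7254  0.6643]
post 380 [ 33.8967 -24.5253] 5.3 ang -35.8868340680491 mean ang -35.38620732178103 [ 33.7656 -23.9837]
post 362 [38.1985 16.4567] 5.0 ang 23.307437503665064 mean ang 23.21417265384682 [38.1095 16.3449]
```

Request:
step_arm([
  [0.048, 0, -0.0005, 0, 0],
  [0.046, 0, -0.0005, 0, 0],
  [0.045, 0, -0.0005, 0, 0],
  [0.045, 0, 0, 0, 0],
])

```text
clock: 15.3
position: [0.5877, 0.1075, 0.1925]
ee_rot: [0.042, 0.497, -0.054, 0.865]
ft_force: [1.8, 3.1, 8.4]
grip_width: 0.529
```

```bash
python3 m3.py
```

```text
t 15.3 tcp hub mm [40.0762 -8.2804 37.1743] grip mm 45.19340364515356 F hub [5.4261 3.256  6.5508] 
tool x,y in hub [ 0.0029  0.0033 -1.    ] [0.0297 0.9996 0.0033]
j [ 0.9587  0.1312 -1.3871  1.9956  0.5806  0.7257  0.6704]
post 396 [ 32.7415 -25.991 ] 5.1 ang -38.443417516263324 mean ang -38.017510438217535 [ 32.6966 -25.5615]
post 356 [40.4573  9.6863] 4.9 ang 13.46437057121793 mean ang 13.57228704715758 [40.312   9.7319]
```

Request:
step_arm([
  [0.045, 0.0001, 0.002, 0, 0],
  [0.043, 0, 0.001, 0, 0],
  [0.042, 0, 0, 0, 0],
])

```text
clock: 15.6
position: [0.588, 0.1071, 0.1924]
ee_rot: [0.041, 0.497, -0.057, 0.865]
ft_force: [-4.5, -8.2, 15.5]
grip_width: 0.495
```

```bash
python3 m3.py
```

```text
t 15.6 tcp hub mm [40.2993 -8.6941 36.9459] grip mm 42.29589484133227 F hub [ 4.6475 -8.6052 15.1963] 
tool x,y in hub [ 0.0022 -0.0026 -1.    ] [ 0.0312  0.9995 -0.0026]
j [ 0.9457  0.1354 -1.3793  1.9932  0.5925  0.7341  0.6575]
post 393 [ 33.2491 -25.0224] 5.0 ang -36.964087501576294 mean ang -36.77611369705349 [ 33.2529 -24.8547]
post 359 [40.8433  7.8309] 5.0 ang 10.853669002635364 mean ang 10.7518560810809 [40.7107  7.7305]
```

Request:
step_arm([
  [0.041, 0, 0.0015, 0, 0],
  [0.04, 0, 0, 0, 0],
  [0.039, 0, 0, 0, 0],
])

```text
clock: 15.9
position: [0.5885, 0.1069, 0.1926]
ee_rot: [0.041, 0.497, -0.058, 0.865]
ft_force: [-2.9, -12.2, 17.8]
grip_width: 0.459
```

```bash
python3 m3.py
```

```text
t 15.9 tcp hub mm [40.8542 -8.7753 36.9015] grip mm 39.229215450359035 F hub [  7.6115 -12.4046  16.2146] 
tool x,y in hub [ 0.0027 -0.0047 -1.    ] [ 0.0322  0.9995 -0.0046]
j [ 0.9401  0.1371 -1.3758  1.9919  0.5978  0.737   0.6518]
post 390 [ 34.472 -23.557] 5.0 ang -34.34743278834057 mean ang -34.45883956871661 [ 34.2064 -23.4732]
post 367 [41.0529  5.9725] 4.9 ang 8.277538219413808 mean ang 8.543698463378341 [40.9933  6.1585]
```

Request:
step_arm([
  [0.0375, 0, -0.0005, 0, 0],
  [0.036, 0, -0.0005, 0, 0],
  [0.036, 0, 0, 0, 0],
])

```text
clock: 16.2
position: [0.5887, 0.1064, 0.1929]
ee_rot: [0.041, 0.497, -0.058, 0.865]
ft_force: [-0.5, -9.9, 17.4]
grip_width: 0.428
```

```bash
python3 m3.py
```

```text
t 16.2 tcp hub mm [41.1834 -9.2539 36.9744] grip mm 36.557079071544926 F hub [ 9.1839 -9.9158 14.7651] 
tool x,y in hub [ 0.0033 -0.0036 -1.    ] [ 0.0323  0.9995 -0.0035]
j [ 0.9441  0.1354 -1.3771  1.9923  0.594   0.7343  0.6562]
post 392 [ 35.0907 -22.651 ] 5.1 ang -32.84223067809172 mean ang -32.79643515393001 [ 34.9011 -22.4891]
post 365 [41.5342  3.8834] 5.0 ang 5.341523771957173 mean ang 5.711536858380433 [41.201   4.1208]
```

Request:
step_arm([
  [0.035, 0, -0.0006, 0, 0],
  [0.0335, 0, -0.0006, 0, 0],
  [0.032, 0, 0, 0, 0],
  [0.032, 0, 0, 0, 0],
])

```text
clock: 16.58
position: [0.5887, 0.1057, 0.1932]
ee_rot: [0.041, 0.497, -0.058, 0.865]
ft_force: [-5.2, -9.4, 21.1]
grip_width: 0.377
```

```bash
python3 m3.py
```

```text
t 16.58 tcp hub mm [41.4908 -9.9983 37.1782] grip mm 32.19311822838962 F hub [ 6.9775 -9.9717 20.3444] 
tool x,y in hub [ 0.0037 -0.0033 -1.    ] [ 0.0318  0.9995 -0.0033]
j [ 0.9486  0.1333 -1.3786  1.9926  0.59    0.7326  0.6614]
post 389 [ 35.6552 -21.4173] 5.2 ang -30.992372329075284 mean ang -31.57222955369781 [ 35.3383 -21.7167]
post 349 [41.9787  2.5452] 5.1 ang 3.469653689344033 mean ang 3.128897107527186 [41.3077  2.258 ]
```

Request:
step_arm([
  [0.033, -0.0002, -0.0015, 0, 0],
  [0.045, 0, 0, 0, 0],
  [0.06, 0, 0, 0, 0],
  [0.06, 0, 0, 0, 0],
  [0.06, -0.01, 0.0011, 0.0173, 0],
  [0.06, -0.01, 0.0011, 0.0173, 0],
  [0.06, -0.01, 0.0011, 0.0173, 0],
  [0.06, -0.01, 0.0011, 0.0173, 0],
  [0.06, -0.01, 0.0011, 0.0173, 0],
  [0.06, 0, 0, 0, 0],
  [0.06, 0, 0, 0, 0],
])

```text
clock: 17.55
position: [0.5398, 0.11, 0.2661]
ee_rot: [0.04, 0.501, -0.057, 0.862]
ft_force: [0.6, 0.4, -1.3]
grip_width: 0.705
```

```bash
python3 m3.py w5.png
```

```text
t 17.55 tcp hub mm [ 35.3935 -11.1632 124.8199] grip mm 60.18061655829973 F hub [-0.116   0.4547 -1.3886] 
tool x,y in hub [-0.0067 -0.0037 -1.    ] [ 0.0293  0.9996 -0.0039]
j [ 0.8686 -0.2972 -1.1019  1.9846 -0.0977  0.8099  1.1981]
post 159 [ 35.5295 -22.1202] 4.8 ang -31.905861079460333 mean ang -31.94539531307006 [ 35.3842 -22.0637]
post 156 [41.9658  2.2716] 4.9 ang 3.0984157330490176 mean ang 3.252048375342561 [41.5937  2.3634]
```

View pics/w5.png

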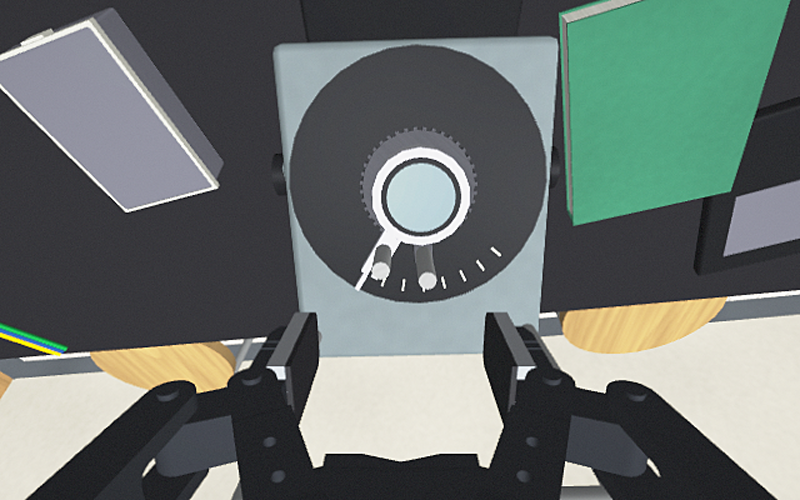

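```bash
python3 -c "
from workcell import ticket
print(ticket.hand_in())"
```

```text
the job is handed in; nothing more can be done
None
```

The barrel's pointer is on the index fin, the lock ring is tight, and I have handed the job in at about 17.6 s of the 64 s. Hand-in returns no verdict.

**How it went:** A move row only allows a turn about the vertical. I got the roughly 30 degree tool tilt by driving the arm to the top of its reach, where the wrist gives way and the tilt then stays. I came in along the lens axis, gripped the barrel post and turned it from about +10 to −33.6 degrees. The fin reads −32.3 degrees and the ring was still loose. Then I squeezed the two posts together in small steps, checking the camera after each one.

**Last checks, gripper withdrawn:**
- **Barrel:** the post is at −31.9 degrees, under 0.01 rad from the mark.
- **Ring:** it stands 35.1 degrees from the barrel post, which is its stop (about 0.75 rad).
- **Arm:** it touches nothing, and the force reading is only about 1 N.

**What disagreed or is less certain:**
- **Barrel drift:** during the squeeze the camera showed the barrel between about +0.12 and −0.11 rad off its mark. Those readings came only between moves, but stayed inside the 0.2 rad limit.
- **Pointer-arm angle:** the depth estimate of the pointer arm read 3 to 6 degrees farther clockwise than the post. The arm was only partly visible, so I trusted the post.
- **Bystanders:** I did not measure them again at the end. The arm stayed well clear of them.

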